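Release the filter cover and push it off its seat

ROBOT

A 6-joint arm with a two-finger parallel gripper is mounted at the origin on the work surface. World frame = base frame: x ahead of the robot, y to its left, z up, the work surface at z = 0. Lengths are in m, angles in rad, forces in N, time in s.
With the tool pointing down it reaches from about 0.375 to 0.975 m from the base axis. Payload 3.8 kg.
Tool frame: the origin (TCP) lies midway between the tips of the shut fingers; the grasp point (between the pads) lies 19 mm behind it; z points along the fingers, y is the line along which they close (so a half turn about z gives the same grasp; the last joint's range is limited). The gripper opens to 85 mm and grips with 20 to 120 N. Pads are 22 mm wide; open, the fingers measure 114 mm over their backs; the gripper's body (76 mm by 85 mm) begins 54 mm behind the grasp point. The pads swing forward as they close: fully open they stand 13 mm farther back than shut.
Start: joints at [-1.259, 0.264, 1.604, -0, 1.274, -0.037], TCP at [0.231, -0.634, 0.231] pointing down, gripper open.
Joint ranges: [-2.63, 2.63], [-0.94, 2.18], [0.31, 2.57], [-1.31, 4.45], [0, 2.66], [-2.55, 2.55]. Speed limits (rad/s): [2.57, 2.57, 3.14, 3.14, 3.14, 3.14].

INTERFACE

Orientations are given as a rotation vector (axis times angle).
In Python, from workcell import bot gives the robot as it stands.
- The arm moves only by the tool servo_tool, never from a script. Its argument "series" is a list of rows, each a list of 7 numbers: the shift along the world's x, y, z in units of 0.15 m (1.0 is 0.15 m), then the turn, a rotation vector about the world's x, y, z in units of 180 degrees (1.0 is 180 degrees), then the closure, from 0 (fully open) to 1 (shut). A call has 1 to 20 rows; each row is the pose to reach, as a shift and turn from the pose commanded when the call began, turning the shorter way round; what a row does not reach only later rows make up. A row lasts 1/10 s, in which the tool goes at most 50 mm and 8.59 degrees, less where a joint would pass 70% of its speed; a pose out of reach is approached as far as the arm can. A call with a number of a shift or a turn outside -1 to 1 is refused whole. A call with a gripper value outside its range is refused whole. The fingers move at their own pace and stop on an object; "newtons" is the grip in N (left out, the last holds). Time passes only in rows, so rows that repeat a pose let the fingers close. It gives the time, the measured TCP pose, the force, the opening and the grip force at its end, in the units of the state.
- bot.read_state(): the state, without advancing time (a new reading comes with each control period).
- bot.read_camera(name): name is "scene" or "top"; returns the picture (384x512x3 uint8, red, green, blue); there is no depth.
- bot.camera_info(name): a dict with "vertical_fov" (degrees; the focal length in pixels is half the picture's height over the tangent of half this angle, whatever the lens; pixels are square), "cx", "cy" (the principal point, pixels), "R" (3x3) and "t" (3): a world point X has camera coordinates R X + t. Camera axes: x right, y down, z forward; pixel columns grow to the right and rows downward; lengths in m; the calibration is good to about 2 mm. A picture is of the moment at which its call begins. camera_info takes no time and is no camera call.
- bot.finish_job(): hands the job in; it is judged then, once.
Trained networks look in the newest picture that a camera, given by its name, has taken for a name from the list of things; names that differ only in an ending like _2 or _b are one class to them, and where a whole thing is asked for, a point or a joint stands for the part that bears it (a point fixed in the world has none). Each returns a list of dicts, best first, with "score" (0 to 1); they miss things now and then, are a little off and sometimes report something else, mostly with a low value. They report only what shows in the picture. A call takes as long as a camera call. They do not tell look-alikes from the thing itself.
- bot.recognise(target, camera): "box" ([left, top, right, bottom] as shares, 0 to 1, of the picture: columns of its width, rows of its height, round what is visible of it).
- bot.trace(target, camera): "mask" (384x512 bool, what is visible of it) and "box" ([left, top, right, bottom] as shares, 0 to 1, of the picture: columns of its width, rows of its height, round what is visible of it).
- bot.mark_of(target, camera): "at" ([row, column] as shares, 0 to 1, of the picture: columns of its width, rows of its height: a listed point, or the origin of a listed thing).
The state is a dict: "time": time; "q": joint angles; "joint_vel": joint speeds; "joint_torque": joint torques, N m; "tool_pos": TCP position; "tcp_rot": TCP orientation; "wrist_force": force on the tool from outside, world axes, zero at the start; "torque": the same for the moment, N m; "width": opening from 0.0 (shut) to 1.0 (fully open); "grip_force": force on a finger pad.
Only numpy, scipy, OpenCV 4.12 (cv2) and the standard library are available. Lean on these libraries where they do the work, as an engineer would, in place of code of your own. Each camera call takes 0.05 s, during which the arm holds its last target. There are 200 camera calls.

TASK

Open the filter compartment of the small white bench unit: press the snap tab down with the fingertips until the grey cover springs loose, let the tab come back up, then push the cover along by its thumb ridge until it is completely out of the rails and lies flat on the unit's parking ledge. Only press and push: do not lift the cover, and leave the beaker, bottle and jar standing where they are. Finish with the robot clear of everything.

Things in the scene. Friction and masses are not known exactly. Their poses are not given: they have to be found in the camera images.
- filter_unit: White low bench unit, fixed, 250 (x) x 120 (y) mm; flat deck 60 mm above the bench. Origin: centre of its underside, z up; +x is the way the cover slides off. A latch block 16 mm above the deck (x -125 to -83 mm) carries the snap tab; next the seat with two fixed rails (x -83 to 0), then the parking ledge (x 0 to 117), then an end lip 10 mm high (x 117 to 125).
- rail_end (a point): Point on the deck's middle line at the ends of the two rails (unit x = 0), where the parking ledge starts, flush with the seat and open at the sides. The rails' lips reach over the cover's side flanges, are 8.5 mm above the deck and leave 78 mm free between them. The cover's rear edge (40 mm behind its origin) must end beyond this point.
- tab_top (a point): Centre of the snap tab's ribbed top; moves with the tab. The tab is a grey pad 24 (unit x) x 30 (unit y) mm at unit x = -104 mm, y = 0. Its top stands 86 mm above the bench (10 mm above the latch block) when out. Press it straight down.
- snap_tab (a joint): Tab travel in m: 0 out, 0.008 fully in (top 2 mm above the latch block). It springs back when let go; about 4 N at first, 7 N fully in, plus up to 4 N of rubbing. From about 5 mm in, its hidden nose frees the cover and spring pins push the cover about 16 mm along unit +x within half a second: hold the tab in that long. Until then the cover cannot slide.
- filter_cover: Grey plastic cover, loose, about 0.12 kg, 80 (x) x 88 (y) mm over its flanges, flat top 16 mm above its underside. Origin: centre of its underside; axes parallel to the unit's. Home it lies on the deck at unit x = -40 mm, y = 0; on the ledge the end lip stops it at about x = +77 mm. Once released it slides with 1 to 2 N.
- ridge_face (a point): Centre of the upright face (looking to the cover's -x) of the thumb ridge on the cover: above the cover's origin, 24 mm above its underside. The face is 50 mm wide along y and runs from 16 to 32 mm above the underside. The ridge is 6 mm thick, with a ramp on its +x side; behind the face (-x) are 40 mm of free flat top. Push the face to +x, fingertips a few mm above the flat top.
- beaker: Glass beaker, 68 mm across, 85 mm high, loose bystander; origin at the centre of its underside. Must stay where it stands.
- amber_bottle: Amber glass bottle, 54 mm across, 105 mm high, loose bystander; origin at the centre of its underside. Must stay where it stands.
- sample_jar: White plastic jar, 52 mm across, 60 mm high, loose bystander; origin at the centre of its underside. Must stay where it stands.
Not all that is in view belongs to the job. Of the things like the filter_cover, leave any that is green or red; of the rest the larger one is meant.

How it is judged:
By the outcome, as a careful person would: the job done as asked, in the order asked, and still so for the second after the job is handed in, with the robot touching nothing.
It also fails if it takes over 40 s, if anything falls off the work surface, if the arm or the gripper's body presses on something with over 40 N, if the wrist force passes 120 N, or if a joint passes its speed limit or range.

## Working session

There is one attempt and no reset: what is moved stays moved. The work goes in short steps, Python scripts to look and compute and a tool call to move; the robot and the scene stay as the last step left them, time stands still between calls to the robot, and variables do not carry over. Pictures are saved under pics/ and viewed, at most 10 in all, crops included, and the job is handed in when it is done.

Besides the shell and the picture viewer there is one more tool, called after "Call:" by a JSON object that holds its "fn" and its "kwargs", one argument or row to a line. servo_tool: Moves the arm, as the interface text tells. Shifts and turns lie within -1 to 1; 1 stands for 0.15 m of shift or 180 degrees of turn. Its arguments: {"type":"object","properties":{"series":{"type":"array","items":{"type":"array","items":{"type":"number"}}},"newtons":{"type":"number"}},"required":["series"]}

```bash
mkdir -p pics
cat > h.py <<'E'
import numpy as np, cv2
from workcell import bot
def ray(cam,rc):
    i=bot.camera_info(cam); R=np.array(i["R"]);t=np.array(i["t"])
    f=192/np.tan(np.radians(i["vertical_fov"])/2)
    d=R.T@np.array([(rc[1]-i["cx"])/f,(rc[0]-i["cy"])/f,1]); return -R.T@t,d
def at_z(cam,rc,z):
    o,d=ray(cam,rc); return o+d*(z-o[2])/d[2]
def proj(cam,X):
    i=bot.camera_info(cam);c=np.array(i["R"])@X+np.array(i["t"])
    f=192/np.tan(np.radians(i["vertical_fov"])/2)
    return i["cy"]+f*c[1]/c[2],i["cx"]+f*c[0]/c[2]
E
python3 - <<'E'
from h import *
ims=[]
for c in("top","scene"):
    im=bot.read_camera(c); cv2.imwrite(f"pics/{c}0.png",im[:,:,::-1])
    print(c,{k:np.round(v,3).tolist() for k,v in bot.camera_info(c).items()})
    for n,z in(("tab_top",.086),("ridge_face",.084),("rail_end",.06),("filter_cover",.06),("filter_unit",0),("beaker",0),("amber_bottle",0),("sample_jar",0)):
        for r in bot.mark_of(n,c)[:3]:
            p=np.array(r["at"])*[384,512]; print(n,round(r["score"],2),p.round(1),at_z(c,p,z).round(4))
s=bot.read_state();print(s)
E
```

```text
top {'vertical_fov': 43.107, 'cx': 252.416, 'cy': 197.382, 'R': [[0.02, -0.999, 0.038], [-0.997, -0.022, -0.068], [0.069, -0.036, -0.997]], 't': [0.012, 0.535, 0.926]}
tab_top 0.46 [210.1 307.7] [ 0.5089 -0.0743  0.086 ]
ridge_face 0.9 [185.6 370.6] [ 0.5562 -0.1895  0.084 ]
ridge_face 0.83 [103.5 213.7] [0.7    0.1001 0.084 ]
ridge_face 0.7 [202.  270.4] [ 0.5222 -0.0067  0.084 ]
rail_end 0.9 [194.8 249.2] [0.5361 0.0312 0.06  ]
rail_end 0.7 [140.9 276.3] [ 0.6386 -0.0175  0.06  ]
filter_cover 0.92 [201.5 271.6] [ 0.5246 -0.0107  0.06  ]
filter_cover 0.92 [110.1 212.5] [0.6936 0.1032 0.06  ]
filter_cover 0.73 [298.5 291.8] [ 0.3471 -0.0508  0.06  ]
filter_unit 0.82 [197.2 249.8] [0.5359 0.0281 0.    ]
beaker 0.73 [143.9 274.6] [ 0.6437 -0.0193  0.    ]
amber_bottle 0.9 [179.5 154.3] [0.5666 0.2169 0.    ]
sample_jar 0.69 [179.7 156.1] [0.5663 0.2134 0.    ]
sample_jar 0.55 [253.5 210.1] [0.4236 0.1036 0.    ]
scene {'vertical_fov': 42.101, 'cx': 257.278, 'cy': 193.379, 'R': [[-0.054, 0.998, 0.019], [0.693, 0.051, -0.719], [-0.719, -0.026, -0.694]], 't': [-0.006, -0.29, 1.469]}
tab_t
[... 652 characters left out ...]
'time': 0.9, 'q': array([-1.25886862e+00,  2.63875964e-01,  1.60394288e+00, -1.90876972e-05,
        1.27369217e+00, -3.68977526e-02]), 'joint_vel': array([-4.86319535e-04,  3.18989166e-04, -7.92823145e-04, -9.86718734e-04,
        2.04250747e-04, -2.50299874e-05]), 'joint_torque': array([-1.95859102e-03, -5.15062594e+01, -3.67730248e+01, -3.17575332e-04,
        7.36648853e-04,  1.06116732e-05]), 'tool_pos': array([ 0.23071318, -0.63437617,  0.23132684]), 'tcp_rot': array([ 3.09384672e+00,  5.45154150e-01, -1.08204629e-05]), 'wrist_force': array([-0.7081451 ,  0.9068812 , -0.64542338]), 'torque': array([-0.02231628, -0.00946305, -0.00459189]), 'grip_force': 0.0, 'width': 1.0029662711160139}
```

View pics/top0.png

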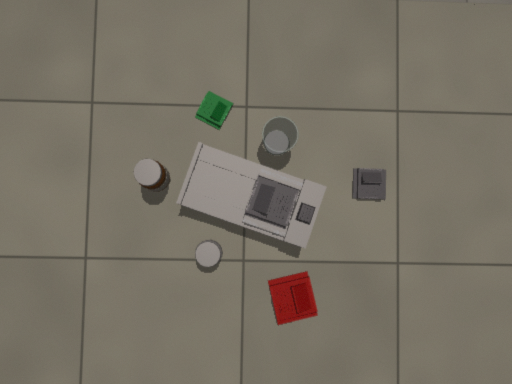

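View pics/scene0.png

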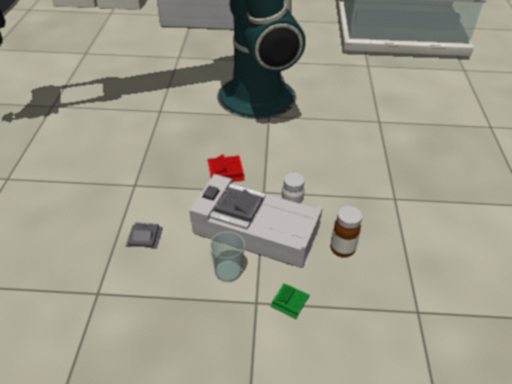

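The top view shows the unit with the tab at about (row 212, col 306), the grey cover at (201, 272) and the free ledge towards the upper left. The beaker is close to the +x-world side at (135, 280). The scene view agrees, and the small grey one at right and the red and green ones are look-alikes. Next I'll fit the unit's pose to its silhouette in both views.

```bash
cat >> h.py <<'E'
def unit(p,X):
    c,s=np.cos(p[2]),np.sin(p[2]); return np.array([p[0]+c*X[0]-s*X[1],p[1]+s*X[0]+c*X[1],X[2]])
def poly(c,p,L): return np.array([proj(c,unit(p,X))[::-1] for X in L])
E
python3 - <<'E'
from h import *
from scipy.optimize import minimize
cams=("top","scene"); M={};
for c in cams:
    im=bot.read_camera(c); r=bot.trace("filter_unit",c)[0]; m=r["mask"].astype(np.uint8); print(c,r["score"],m.sum())
    for n in("filter_cover","snap_tab"):
        for q in bot.trace(n,c)[:4]:
            k=q["mask"]; ys,xs=np.nonzero(k); print(n,q["score"],k.sum(),ys.mean(),xs.mean())
    M[c]=(im,m)
B=[(x,y,z) for x in(-.125,.125) for y in(-.06,.06) for z in(0,.06)]+[(x,y,.076) for x in(-.125,-.083) for y in(-.06,.06)]
def sil(c,p):
    o=np.zeros((384,512),np.uint8); h=cv2.convexHull(poly(c,p,B).astype(np.float32))
    cv2.fillConvexPoly(o,np.round(h*16).astype(np.int32),1,shift=4); return o
F={c:cv2.morphologyEx(M[c][1],cv2.MORPH_CLOSE,np.ones((25,25))) for c in cams}
def cost(p): return sum(1-(sil(c,p)&F[c]).sum()/(sil(c,p)|F[c]).sum() for c in cams)
best=min((minimize(cost,[.535,.03,a],method="Nelder-Mead",options=dict(initial_simplex=np.array([.535,.03,a])+np.array([[0,0,0],[.01,0,0],[0,.01,0],[0,0,.1]]))) for a in(1.15,1.25,1.35)),key=lambda r:r.fun)
p=best.x;print(p,np.degrees(p[2]),best.fun); np.save("p.npy",p)
print("tab",unit(p,(-.104,0,.086)),"ridge",unit(p,(-.04,0,.084)))
out=[]
for c in cams:
    im=M[c][0]; r,q=proj(c,unit(p,(0,0,.06))); r,q=int(r)-60,int(q)-80
    A=cv2.resize(im[r:r+120,q:q+160],None,fx=5,fy=5,interpolation=cv2.INTER_CUBIC)[:,:,::-1].copy()
    for L,col in(([(x,y,.06) for x,y in((-.125,-.06),(.125,-.06),(.125,.06),(-.125,.06))],(0,255,0)),([(x,y,.086) for x,y in((-.116,-.015),(-.092,-.015),(-.092,.015),(-.116,.015))],(0,0,255)),([(x,y,.076) for x,y in((-.08,-.04),(0,-.04),(0,.04),(-.08,.04))],(255,0,0)),([(-.04,-.025,.092),(-.04,.025,.092)],(0,255,255))):
        cv2.polylines(A,[np.round((poly(c,p,L)-[q,r]+.5)*5-.5).astype(np.int32)],True,col,1)
    cv2.imwrite(f"pics/fit_{c}.png",A)
E
```

```text
top 0.71 6948
filter_cover 0.89 1921 201.70432066631963 271.60176991150445
filter_cover 0.86 1021 183.23702252693437 369.2154750244858
filter_cover 0.79 1902 297.6545741324921 292.3522607781283
filter_cover 0.63 834 110.14028776978417 213.5935251798561
snap_tab 0.71 216 213.74537037037038 305.5416666666667
snap_tab 0.66 892 174.56390134529147 151.11995515695068
scene 0.63 5979
filter_cover 0.96 637 234.97645211930927 145.08634222919937
filter_cover 0.84 1088 204.53216911764707 238.63235294117646
filter_cover 0.83 675 167.0785185185185 226.94222222222223
filter_cover 0.57 788 300.4720812182741 289.497461928934
snap_tab 0.52 149 192.2281879194631 210.4295302013423Traceback (most recent call last):
  File "<stdin>", line 16, in <module>
  File "<stdin>", line 16, in <genexpr>
    res = _minimize_neldermead(fun, x0, args, callback, bounds=bounds,
                               **options)
    fxcc = func(xcc)
    fx = function(np.copy(x), *(wrapper_args + args))
  File "<stdin>", line 15, in cost
  File "<stdin>", line 15, in <genexpr>
  File "<stdin>", line 12, in sil
  File "h.py", line 15, in poly
    def poly(c,p,L): return np.array([proj(c,unit(p,X))[::-1] for X in L])
                                      ~~~~^^^^^^^^^^^^^
  File "h.py", line 10, in proj
    i=bot.camera_info(cam);c=np.array(i["R"])@X+np.array(i["t"])
ValueError: time passes only in moves, steps and waits
```

```bash
sed -i 's/bot.camera_info(cam)/INFO[cam]/; 2a INFO={c:bot.camera_info(c) for c in("top","scene")}' h.py
cat > fit.py <<'E'
from h import *
from scipy.optimize import minimize
cams=("top","scene"); M={}
for c in cams:
    im=bot.read_camera(c); M[c]=(im,bot.trace("filter_unit",c)[0]["mask"].astype(np.uint8))
B=[(x,y,z) for x in(-.125,.125) for y in(-.06,.06) for z in(0,.06)]+[(x,y,.076) for x in(-.125,-.083) for y in(-.06,.06)]
def sil(c,p):
    o=np.zeros((384,512),np.uint8); h=cv2.convexHull(poly(c,p,B).astype(np.float32))
    cv2.fillConvexPoly(o,np.round(h*16).astype(np.int32),1,shift=4); return o
F={c:cv2.morphologyEx(M[c][1],cv2.MORPH_CLOSE,np.ones((25,25))) for c in cams}
def cost(p): return sum(1-(sil(c,p)&F[c]).sum()/(sil(c,p)|F[c]).sum() for c in cams)
best=min((minimize(cost,[.535,.03,a],method="Nelder-Mead",options=dict(initial_simplex=np.array([.535,.03,a])+np.array([[0,0,0],[.01,0,0],[0,.01,0],[0,0,.1]]))) for a in(1.15,1.25,1.35)),key=lambda r:r.fun)
p=best.x;print(p,np.degrees(p[2]),best.fun); np.save("p.npy",p)
print("tab",unit(p,(-.104,0,.086)),"ridge",unit(p,(-.04,0,.084)))
print("net tab mask->",at_z("top",(213.7,305.5),.084),at_z("scene",(192.2,210.4),.084))
for c in cams:
    im=M[c][0]; r,q=proj(c,unit(p,(0,0,.06))); r,q=int(r)-60,int(q)-80
    A=cv2.resize(im[r:r+120,q:q+160],None,fx=5,fy=5,interpolation=cv2.INTER_CUBIC)[:,:,::-1].copy()
    for L,col in(([(x,y,.06) for x,y in((-.125,-.06),(.125,-.06),(.125,.06),(-.125,.06))],(0,255,0)),([(x,y,.086) for x,y in((-.116,-.015),(-.092,-.015),(-.092,.015),(-.116,.015))],(0,0,255)),([(x,y,.076) for x,y in((-.08,-.04),(0,-.04),(0,.04),(-.08,.04))],(255,0,0)),([(-.04,-.025,.092),(-.04,.025,.092)],(0,255,255))):
        cv2.polylines(A,[np.round((poly(c,p,L)-[q,r]+.5)*5-.5).astype(np.int32)],True,col,1)
    cv2.imwrite(f"pics/fit_{c}.png",A)
E
python3 fit.py
```

```text
[0.53629746 0.0302272  1.24681962] 71.43750213091688 0.29802319268386457
tab [ 0.50319022 -0.0683624   0.086     ] ridge [ 0.52356391 -0.00769188  0.084     ]
net tab mask-> [ 0.5023759  -0.07068992  0.084     ] [ 0.50748409 -0.066257    0.084     ]
```

View pics/fit_top.png

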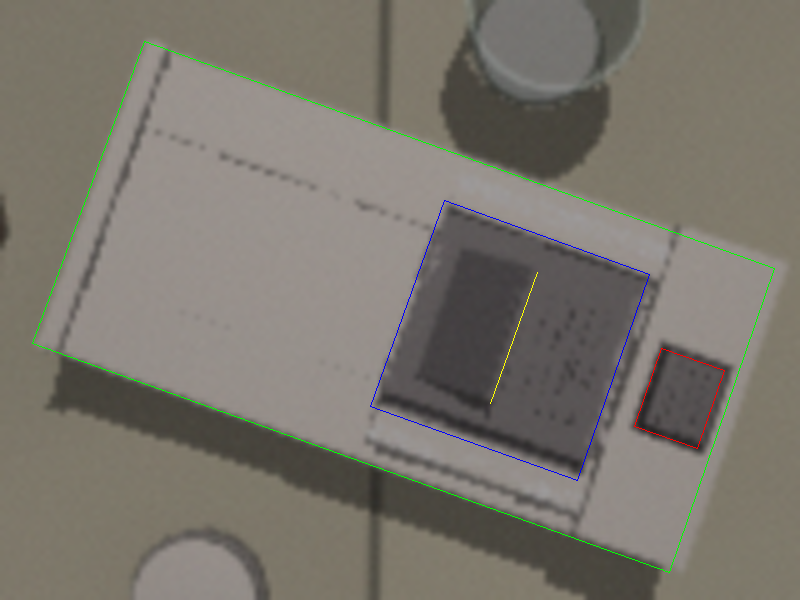

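View pics/fit_scene.png

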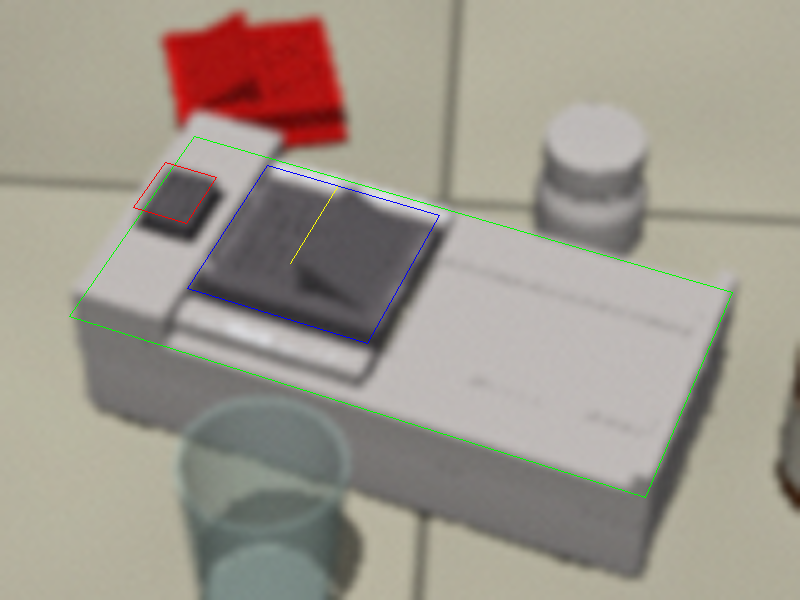

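The fit matches the top view. In the scene view it sits about 3–4 mm off, so I split the difference: tab ≈ (0.505, -0.067), yaw 71.4°. I'll close the fingers and travel there at height, turning +51.4° on the way.

Call:
{"fn": "servo_tool", "kwargs": {
  "series": [
    [0.457,0.945,0,0,0,0.0714,1],
    [0.457,0.945,0,0,0,0.0714,1],
    [0.457,0.945,0,0,0,0.0714,1],
    [0.457,0.945,0,0,0,0.0714,1]
  ],
  "newtons": 30
}}

```text
time: 1.9
tool_pos: [0.3009, -0.4881, 0.2311]
tcp_rot: [-3.01, -0.892, -0.002]
wrist_force: [-0.2, -0.5, 0.8]
width: 0.329
grip_force: 0.0
```

Call:
{"fn": "servo_tool", "kwargs": {
  "series": [
    [0.457,0.945,0,0,0,0.0714,1],
    [0.457,0.945,0,0,0,0.0714,1],
    [0.457,0.945,0,0,0,0.0714,1],
    [0.457,0.945,0,0,0,0.0714,1]
  ]
}}

```text
time: 2.3
tool_pos: [0.3693, -0.3473, 0.2315]
tcp_rot: [-2.892, -1.225, -0.002]
wrist_force: [-0.4, -0.8, -0.1]
width: -0.003
grip_force: 0.0
```

Call:
{"fn": "servo_tool", "kwargs": {
  "series": [
    [0.457,0.945,0,0,0,0.0714,1],
    [0.457,0.945,0,0,0,0.0714,1],
    [0.457,0.945,0,0,0,0.0714,1],
    [0.457,0.945,0,0,0,0.0714,1]
  ]
}}

```text
time: 2.7
tool_pos: [0.4381, -0.2062, 0.2317]
tcp_rot: [2.737, 1.542, 0.002]
wrist_force: [0.9, -0.5, -0.5]
width: 0.002
grip_force: 0.0
```

Call:
{"fn": "servo_tool", "kwargs": {
  "series": [
    [0.457,0.945,0,0,0,0.0714,1],
    [0.457,0.945,0,0,0,0.0714,1],
    [0.457,0.945,0,0,0,0.0714,1],
    [0.457,0.945,-0.8,0,0,0.0714,1],
    [0.457,0.945,-0.8,0,0,0.0714,1],
    [0.457,0.945,-0.8,0,0,0.0714,1],
    [0.457,0.945,-0.8,0,0,0.0714,1]
  ]
}}

```text
time: 3.4
tool_pos: [0.5017, -0.0678, 0.1071]
tcp_rot: [-2.547, -1.83, 0.01]
wrist_force: [-0.3, -0.8, 0.5]
width: 0.001
grip_force: 0.0
```

Run:
```python
from h import *
im=bot.read_camera("scene"); A=cv2.resize(im[130:250,160:320],None,fx=5,fy=5,interpolation=cv2.INTER_CUBIC)[:,:,::-1]
t=bot.read_camera("top");B=cv2.resize(t[150:270,225:385],None,fx=5,fy=5,interpolation=cv2.INTER_CUBIC)[:,:,::-1]
cv2.imwrite("pics/above.png",cv2.resize(np.vstack([A[:, :],B]),(400,600)))
cv2.imwrite("pics/above.png",A)
s=bot.read_state();print(s["tool_pos"],s["tcp_rot"],s["time"])
print(proj("scene",s["tool_pos"]))
```

```text
[ 0.50542173 -0.06857149  0.11167294] [ 2.55172490e+00  1.83176506e+00 -4.67997009e-04] 3.5
(np.float64(181.79107942283744), np.float64(208.7834984359631))
```

View pics/above.png

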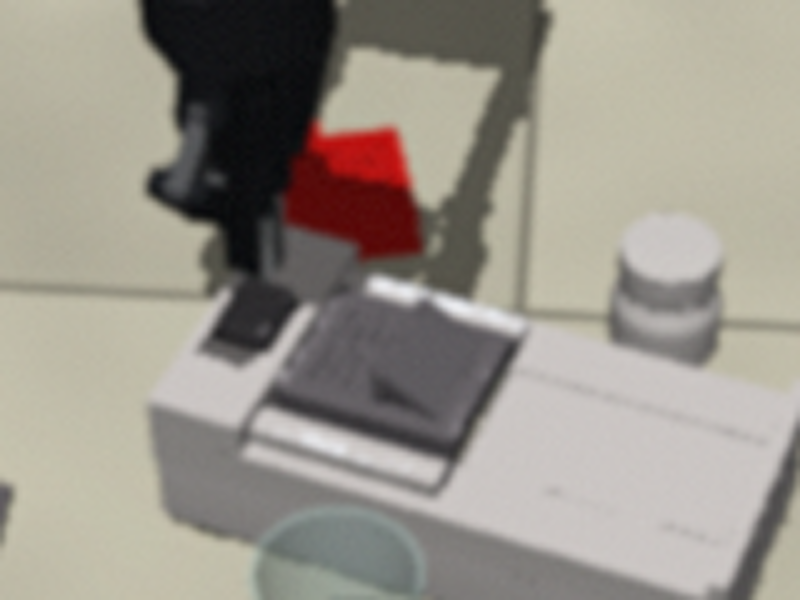

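The fingertips sit right above the tab: tip at crop (257, 268), tab at (257, 310), which matches the 26 mm drop. Pressing now, gently.

Call:
{"fn": "servo_tool", "kwargs": {
  "series": [
    [0,0,-0.06,0,0,0,1],
    [0,0,-0.12,0,0,0,1],
    [0,0,-0.15,0,0,0,1],
    [0,0,-0.175,0,0,0,1],
    [0,0,-0.195,0,0,0,1],
    [0,0,-0.21,0,0,0,1],
    [0,0,-0.217,0,0,0,1],
    [0,0,-0.217,0,0,0,1],
    [0,0,-0.217,0,0,0,1],
    [0,0,-0.217,0,0,0,1],
    [0,0,-0.217,0,0,0,1],
    [0,0,-0.217,0,0,0,1],
    [0,0,-0.217,0,0,0,1]
  ]
}}

```text
time: 4.8
tool_pos: [0.505, -0.0676, 0.0797]
tcp_rot: [2.551, 1.833, -0.0]
wrist_force: [-2.2, -0.3, 6.2]
width: 0.002
grip_force: 3.0
```

Run:
```python
from h import *
p=np.load("p.npy")
def un(X): 
    c,s=np.cos(p[2]),np.sin(p[2]);d=X[:2]-p[:2];return c*d[0]+s*d[1],-s*d[0]+c*d[1]
for c in("scene","top"):
    im=bot.read_camera(c)
    if c=="scene": cv2.imwrite("pics/pressed.png",cv2.resize(im[130:250,160:320],None,fx=5,fy=5,interpolation=cv2.INTER_CUBIC)[:,:,::-1])
    for n,z in(("ridge_face",.084),("filter_cover",.06)):
        for r in bot.mark_of(n,c): print(c,n,round(r["score"],2),np.round(un(at_z(c,np.array(r["at"])*[384,512],z)),4))
```

```text
scene ridge_face 0.97 [-0.0216 -0.0002]
scene ridge_face 0.82 [-0.1763 -0.1487]
scene ridge_face 0.65 [ 0.1381 -0.1846]
scene ridge_face 0.57 [-0.1181  0.096 ]
scene filter_cover 0.73 [-0.1078  0.0924]
scene filter_cover 0.72 [-0.1688 -0.1533]
scene filter_cover 0.67 [ 0.1365 -0.1757]
scene filter_cover 0.63 [-0.0176  0.0023]
top ridge_face 0.97 [-0.0251  0.0004]
top ridge_face 0.87 [-0.1332  0.1529]
top filter_cover 0.85 [-0.0264 -0.0027]
top filter_cover 0.8 [ 0.1132 -0.1302]
top filter_cover 0.59 [-0.1347  0.1533]
```

View pics/pressed.png

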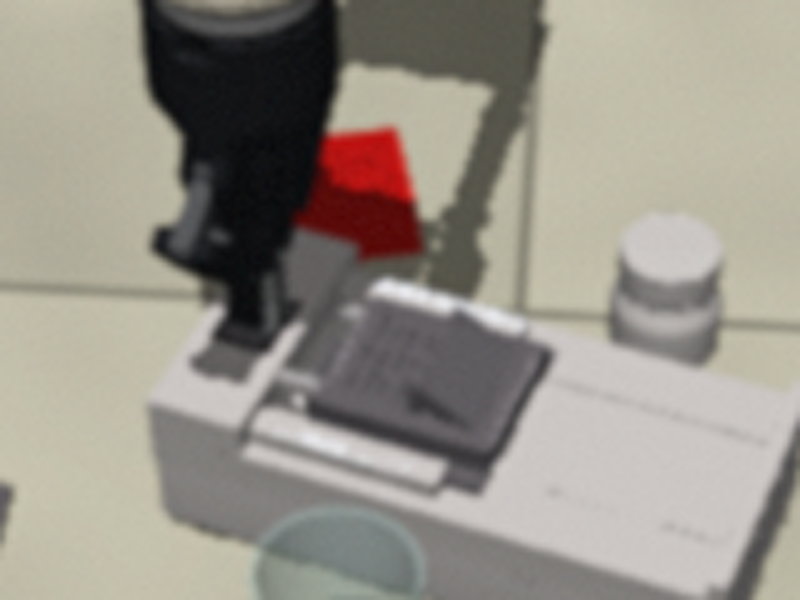

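The cover has sprung to about x = -24 mm, with its rear edge now clear of the block. I'll release the tab, go over the cover's flat top and come down behind the ridge.

Call:
{"fn": "servo_tool", "kwargs": {
  "series": [
    [0,0,0.1,0,0,0,1],
    [0,0,0.2,0,0,0,1],
    [0,0,0.24,0,0,0,1],
    [0,0,0.24,0,0,0,1],
    [0.06,0.18,0.24,0,0,0,1],
    [0.125,0.373,0.24,0,0,0,1],
    [0.125,0.373,0.24,0,0,0,1],
    [0.125,0.373,0.24,0,0,0,1],
    [0.125,0.373,0.15,0,0,0,1],
    [0.125,0.373,0.08,0,0,0,1],
    [0.125,0.373,0.04,0,0,0,1],
    [0.125,0.373,0.02,0,0,0,1],
    [0.125,0.373,0.02,0,0,0,1],
    [0.125,0.373,0.02,0,0,0,1]
  ]
}}

```text
time: 6.5
tool_pos: [0.5238, -0.0116, 0.0818]
tcp_rot: [2.551, 1.833, 0.0]
wrist_force: [-0.0, 0.1, 0.2]
width: 0.004
grip_force: 0.0
```

Call:
{"fn": "servo_tool", "kwargs": {
  "series": [
    [0.01,0.03,0,0,0,0,1],
    [0.02,0.06,0,0,0,0,1],
    [0.031,0.092,0,0,0,0,1],
    [0.042,0.125,0,0,0,0,1],
    [0.053,0.158,0,0,0,0,1],
    [0.064,0.191,0,0,0,0,1],
    [0.075,0.223,0,0,0,0,1],
    [0.086,0.256,0,0,0,0,1],
    [0.097,0.289,0,0,0,0,1],
    [0.108,0.322,0,0,0,0,1],
    [0.119,0.354,0,0,0,0,1],
    [0.13,0.387,0,0,0,0,1],
    [0.141,0.42,0,0,0,0,1],
    [0.152,0.453,0,0,0,0,1],
    [0.163,0.485,0,0,0,0,1],
    [0.174,0.518,0,0,0,0,1],
    [0.185,0.551,0,0,0,0,1],
    [0.195,0.581,0,0,0,0,1],
    [0.204,0.607,0,0,0,0,1],
    [0.204,0.607,0,0,0,0,1]
  ]
}}

```text
time: 8.5
tool_pos: [0.5544, 0.0803, 0.0817]
tcp_rot: [-2.551, -1.833, -0.001]
wrist_force: [-0.5, -0.3, 0.3]
width: -0.002
grip_force: 0.0
```

Run:
```python
from h import *
p=np.load("p.npy")
def un(X): 
    c,s=np.cos(p[2]),np.sin(p[2]);d=X[:2]-p[:2];return c*d[0]+s*d[1],-s*d[0]+c*d[1]
for c in("scene","top"):
    im=bot.read_camera(c)
    if c=="scene": cv2.imwrite("pics/pushed.png",cv2.resize(im[140:300,160:373],None,fx=3.7,fy=3.7,interpolation=cv2.INTER_CUBIC)[:,:,::-1])
    for n,z in(("ridge_face",.084),("filter_cover",.06)):
        for r in bot.mark_of(n,c): print(c,n,round(r["score"],2),np.round(un(at_z(c,np.array(r["at"])*[384,512],z)),4))
s=bot.read_state();print(un(s["tool_pos"]),s["wrist_force"])
```

```text
scene ridge_face 0.96 [ 0.1407 -0.1866]
scene ridge_face 0.87 [0.071  0.0023]
scene ridge_face 0.84 [-0.1214  0.0976]
scene ridge_face 0.7 [-0.1757 -0.1515]
scene filter_cover 0.83 [ 0.1359 -0.1769]
scene filter_cover 0.78 [-0.1103  0.0939]
scene filter_cover 0.7 [0.063  0.0056]
scene filter_cover 0.6 [-0.1771 -0.1495]
top ridge_face 0.73 [ 0.1137 -0.1288]
top ridge_face 0.71 [-0.1371  0.1521]
top ridge_face 0.68 [0.0644 0.0045]
top ridge_face 0.55 [-0.2055 -0.0897]
top filter_cover 0.84 [ 0.116  -0.1265]
top filter_cover 0.75 [-0.2081 -0.096 ]
top filter_cover 0.6 [ 0.0643 -0.0034]
top filter_cover 0.6 [-0.1356  0.1487]
(np.float64(0.05246918523842311), np.float64(-0.001231028522674947)) [ 0.37159222 -0.96536744  0.18376644]
```

View pics/pushed.png

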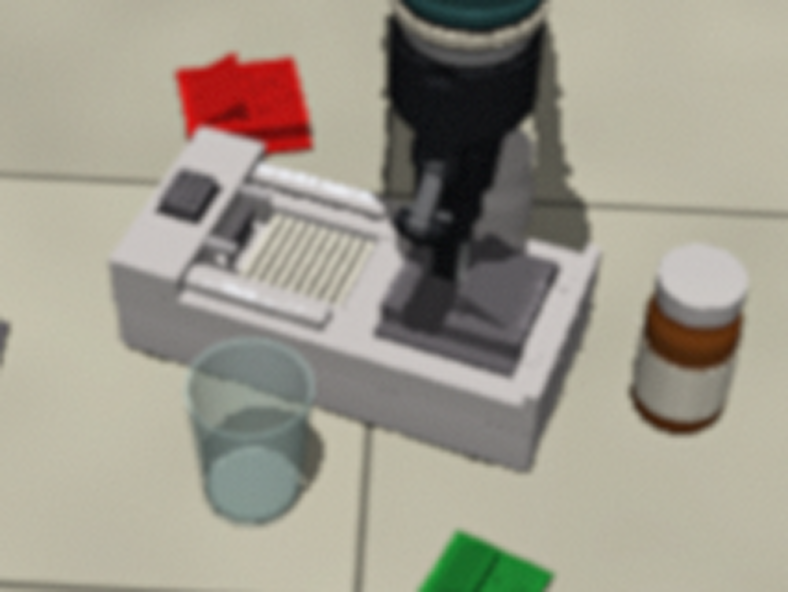

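The cover is flat on the ledge at about x = +64 mm, with its rear edge about 24 mm past the rails. The tab is back up and the bystanders are still standing. Backing off a little, then up.

Call:
{"fn": "servo_tool", "kwargs": {
  "series": [
    [-0.006,-0.02,0,0,0,0,1],
    [-0.013,-0.04,0,0,0,0,1],
    [-0.013,-0.04,0,0,0,0,1],
    [-0.013,-0.04,0.1,0,0,0,1],
    [-0.013,-0.04,0.3,0,0,0,1],
    [-0.013,-0.04,0.6,0,0,0,1],
    [-0.013,-0.04,0.9,0,0,0,1],
    [-0.013,-0.04,1,0,0,0,1],
    [-0.013,-0.04,1,0,0,0,1],
    [-0.013,-0.04,1,0,0,0,1]
  ]
}}

```text
time: 9.8
tool_pos: [0.5518, 0.0736, 0.2313]
tcp_rot: [-2.551, -1.833, 0.001]
wrist_force: [0.1, 0.4, -0.5]
width: -0.003
grip_force: 0.0
```

Call:
{"fn": "servo_tool", "kwargs": {
  "series": [
    [-0.3,-0.9,0,0,0,0,1],
    [-0.3,-0.9,0,0,0,0,1],
    [-0.3,-0.9,0,0,0,0,1],
    [-0.3,-0.9,0,0,0,0,1],
    [-0.3,-0.9,0,0,0,0,1],
    [-0.3,-0.9,0,0,0,0,1]
  ]
}}

```text
time: 10.4
tool_pos: [0.5067, -0.0605, 0.2301]
tcp_rot: [-2.549, -1.832, 0.002]
wrist_force: [-0.0, -0.0, -0.1]
width: 0.002
grip_force: 0.0
```

Run:
```python
from h import *
im=bot.read_camera("scene"); cv2.imwrite("pics/end.png",cv2.resize(im[140:300,160:373],None,fx=3.7,fy=3.7,interpolation=cv2.INTER_CUBIC)[:,:,::-1])
s=bot.read_state();print(s["tool_pos"],s["wrist_force"],s["time"])
```

```text
[ 0.5070012  -0.0602498   0.23050223] [-0.09617087  0.49933753 -0.1563517 ] 10.45
```

View pics/end.png

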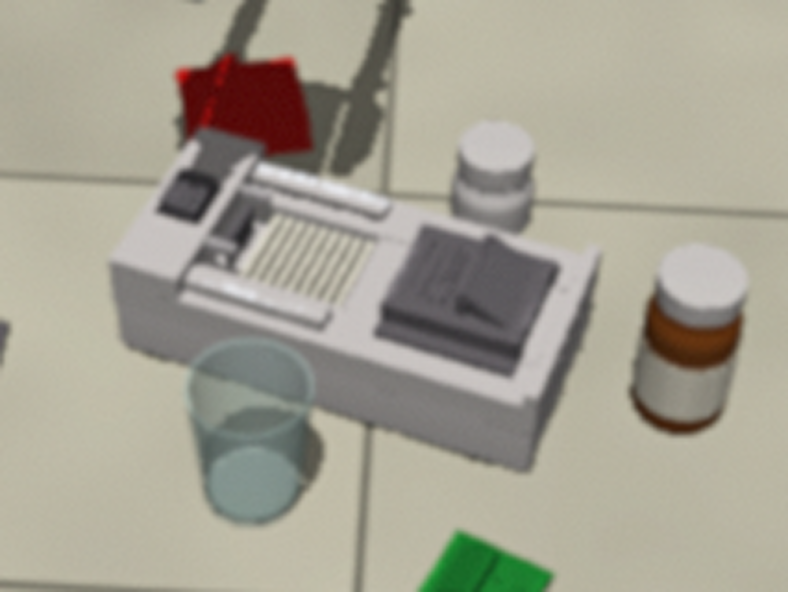

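The cover lies flat and straight on the ledge, clear of the rails. The tab is out, the beaker, bottle and jar haven't moved, and the robot is clear.

```bash
python3 -c "
from workcell import bot
print(bot.finish_job())"
```

```text
the job is handed in; nothing more can be done
None
```

The job is handed in: the cover is released, pushed fully out of the rails and flat on the parking ledge, the tab is back up, the beaker, bottle and jar are where they were, and the robot is clear, at about 10.5 s; no verdict was returned.

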